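# Open the screw-lid urn, turn the carousel and stand up the finials for drying

## Robot

A 6-joint arm with a two-finger parallel gripper is mounted at the origin on the work surface. World frame = base frame: x ahead of the robot, y to its left, z up, the work surface at z = 0. Lengths are in mm, angles in rad, forces in N, time in s.
With the tool pointing down it reaches from about 350 to 975 mm from the base axis. Payload 7.1 kg.
Tool frame: the origin (TCP) lies midway between the tips of the shut fingers; the grasp point (between the pads) lies 19 mm behind it (ctrl.tcp_to_grasp is the distance from the TCP to the grasp point, in mm); z points along the fingers, y is the line along which they close (so a half turn about z gives the same grasp; the last joint's range is limited). The gripper opens to 88 mm and grips with 3 to 60 N. Pads are 20 mm wide; open, the fingers measure 115 mm over their backs; the gripper's body (75 mm by 178 mm) begins 61 mm behind the grasp point.
Start: joints at [1.085, 0.423, 1.63, -0, 1.089, -0.019], TCP at [281.237, 558.131, 222.675] pointing down, gripper open.
Joint ranges: [-3, 3], [-0.9, 2.11], [0.09, 2.58], [-1.31, 4.45], [0.11, 2.69], [-2.54, 2.54]. Speed limits (rad/s): [2.39, 2.39, 3.01, 3.14, 3.14, 3.14].

## Interface

Orientations are given as a rotation vector (axis times angle).
In Python, from workcell import get_obs, cams, ticket, boxes_of, ctrl gives the robot as it stands.
- The arm moves only by the shell command python3 -m creep 'ROWS' [OPENING]. ROWS is JSON, one flat list of numbers, 4 for each row, row after row: the shift along the world's x, y, z in m, then the turn about the world's z in rad. In form: [tx, ty, tz, spin, tx, ty, tz, spin, ...]. A call has 1 to 10 rows; each row is the pose to reach, as a shift and turn from the pose commanded when the call began; what a row does not reach only later rows make up. A row lasts 1/12 s, in which the tool goes at most 41.7 mm and 7.16 degrees, less where a joint would pass 70% of its speed; a pose out of reach is approached as far as the arm can. A call with a gripper value outside its range is refused whole. OPENING is the opening, from 0 (shut) to 1 (fully open), set as the call begins (- or left out, the last holds). The fingers move at their own pace and stop on an object; the grip force is fixed at half the most. Time passes only in rows, so rows that repeat a pose let the fingers close. It gives the time, the measured TCP pose, the force, the opening and the grip force at its end, in the units of the state.
- get_obs(): the state, without advancing time (a new reading comes with each control period).
- cams.get_image(name): name is "scene" or "top"; returns (picture, depth): 384x512x3 uint8, red, green, blue; 384x512 float32, mm along the optical axis (not along the pixel's ray), 0 where there is no reading.
- cams.get_calibration(name): a dict with "mtx" (3x3 intrinsics, pixels), "R" (3x3) and "t" (3): a world point X has camera coordinates R X + t. Camera axes: x right, y down, z forward; pixel columns grow to the right and rows downward; lengths in mm; the calibration is good to about 2 mm. A picture is of the moment at which its call begins. get_calibration takes no time and is no camera call.
- ticket.close_job(): hands the job in; it is judged then, once.
Trained networks look in the newest picture that a camera, given by its name, has taken for a name from the list of things; names that differ only in an ending like _2 or _b are one class to them, and where a whole thing is asked for, a point or a joint stands for the part that bears it (a point fixed in the world has none). Each returns a list of dicts, best first, with "score" (0 to 1); they miss things now and then, are a little off and sometimes report something else, mostly with a low value. They report only what shows in the picture. A call takes as long as a camera call.
- boxes_of(camera, target): "centre" ([column, row] in pixels, amid what is visible of it).
The state is a dict: "t": time; "qpos": joint angles; "qvel": joint speeds; "joint_torque": joint torques, N m; "ee_pos": TCP position; "orientation": TCP orientation; "ft_force": force on the tool from outside, world axes, zero at the start; "moment": the same for the moment, N m; "width": finger opening in mm; "grasp_force": force on a finger pad.
Only numpy, scipy, OpenCV 4.12 (cv2) and the standard library are available. Lean on these libraries where they do the work, as an engineer would, in place of code of your own. Each camera call takes 0.05 s, during which the arm holds its last target. There are 200 camera calls.

## Task

Get the turned work ready for drying: unscrew the lid of the urn on the carousel, keeping hold of it as it comes free so that it never drops, and set it down the right way up, wholly on the round green mat. Then turn the carousel by its red handle one click clockwise (seen from above) so that the open urn faces the black dryer, and leave it resting in that detent. Stand every fallen finial upright with its whole foot on the drying board (before or after the rest, as you like), and do not knock over or push about the other things on the bench.

Things in the scene. Friction and masses are not known exactly. Their poses are not given: they have to be found in the camera images.
- lid: dark wooden screw lid with a brass band: skirt 57 mm across, 40 mm tall, open below; on top a pale hexagonal grip 42 mm across flats, 30 mm tall (40 to 70 mm above the origin). Origin: centre of the skirt's underside; z up; flats face its x axis and every 60 degrees from it. 90 g. Right-hand thread: counter-clockwise from above loosens it, it rises 9 mm a turn, and after 2 turns it lifts straight off
- urn_neck (a point): centre of the urn's shoulder at the foot of its threaded neck, 60 mm above the carousel's plate, 110 mm above the bench; z up. The urn is turned wood, 80 mm wide, fixed to the carousel; the neck stands 34 mm above this point, so lift the freed lid 40 mm. The thread has about 2 mm of play up and down and 1.5 mm sideways; at the start the lid sits 1.5 mm above the shoulder
- carousel (a joint): angle of the carousel's round plate (260 mm across, top 50 mm above the bench), growing clockwise seen from above; 0 at the start. Detents every quarter turn (1.571 rad): about 9 N at the handle to leave one, and within about half a click it is drawn into the nearest one; it turns from -1.7 to 3.3
- axis (a point): centre of the carousel's plate, on its top face, on the vertical turning axis
- handle (a point): on the axis of the red upright handle post on the carousel's rim, 40 mm above the plate (90 mm above the bench); the post is 18 mm in diameter, 56 mm tall, 108 mm from the turning axis, a quarter turn round from the urn
- mat: round green mat, 130 mm across and 6 mm thick, fixed on the bench. Origin: centre of its underside
- board: white drying board with two thin blue edge lines, 270 mm along its x, 130 mm along its y, 10 mm thick, fixed on the bench. Origin: centre of its underside. Room for three finials side by side along x, 80 mm apart
- finial_a: a pale turned finial 130 mm tall: square foot 56 x 56 x 25 mm shod with aluminium, stem up to 48 mm wide low down, 16 mm under the ball head, 34 mm across, its centre 113 mm above the underside; 180 g. Origin: centre of the foot's underside; z up through the head, x and y along the foot's sides. At first it lies on its side, ball centre 17 mm up. May be absent. Gripped lightly by the ball (3 to 6 N, closing to 33 mm) and lifted, it swings foot-down
- finial_b: a medium brown turned finial 130 mm tall: square foot 56 x 56 x 25 mm shod with aluminium, stem up to 48 mm wide low down, 16 mm under the ball head, 34 mm across, its centre 113 mm above the underside; 180 g. Origin: centre of the foot's underside; z up through the head, x and y along the foot's sides. At first it lies on its side, ball centre 17 mm up. May be absent. Gripped lightly by the ball (3 to 6 N, closing to 33 mm) and lifted, it swings foot-down
- finial_c: a dark brown turned finial 130 mm tall: square foot 56 x 56 x 25 mm shod with aluminium, stem up to 48 mm wide low down, 16 mm under the ball head, 34 mm across, its centre 113 mm above the underside; 180 g. Origin: centre of the foot's underside; z up through the head, x and y along the foot's sides. At first it lies on its side, ball centre 17 mm up. May be absent. Gripped lightly by the ball (3 to 6 N, closing to 33 mm) and lifted, it swings foot-down
- wax_tin: bystander: wax tin, 60 mm across, 50 mm tall, between the mat and the carousel; leave alone. Origin: centre of its underside
- oil_bottle: bystander: oil bottle 68 mm across, 170 mm tall; leave alone
- mug: bystander: blue mug 80 mm across, 90 mm tall; leave alone
- glue_bottle: bystander: glue bottle 60 mm across, 150 mm tall; leave alone
- mallet: bystander: hammer 260 mm long, lying; leave alone
- bowl: bystander: wooden bowl 110 mm across, 55 mm tall; leave alone
- sanding_block: bystander: cork sanding block 110 x 65 x 35 mm; leave alone

How it is judged (in metres and radians):
On the way, in this order (a step that is already met when the one before it is completed fails the run):
1. the lid is unscrewed and lifted clear of the neck (z of lid in the frame of urn_neck above 0.038 m), for 0.1 s.
2. the lid stands the right way up on the green mat, let go (horizontal distance between lid and mat below 0.038 m and height (world z) of lid below 0.01 m and angle between lid's own z axis and vertical below 0.1 rad and contact force between lid and the fingers below 0.1 N), for 0.2 s.
3. the carousel rests one click clockwise, handle let go (value of joint carousel between 1.471 and 1.671 rad and velocity of joint carousel between -0.1 and 0.1 rad/s and contact force between carousel and the fingers below 0.1 N), for 0.3 s.
At the end, for the whole second after the job is handed in: lid at rest on the mat, upright within 0.1 rad, centre within 38 mm of the mat's; carousel within 0.1 rad of 1.571; every finial present at rest on the drying board, upright within 0.1 rad, its centre within 108 mm along and 40 mm across of the board's (horizontal distance between lid and mat below 0.038 m and height (world z) of lid below 0.01 m and angle between each of lid, finial_a, finial_b, finial_c's own z axis and vertical below 0.1 rad and linear speed of each of lid, finial_a, finial_b, finial_c below 0.02 m/s and value of joint carousel between 1.471 and 1.671 rad and height (world z) of each of finial_a, finial_b, finial_c below 0.014 m and x of finial_a in the frame of board between -0.108 and 0.108 m and y of finial_a in the frame of board between -0.04 and 0.04 m and x of finial_b in the frame of board between -0.108 and 0.108 m and y of finial_b in the frame of board between -0.04 and 0.04 m and x of finial_c in the frame of board between -0.108 and 0.108 m and y of finial_c in the frame of board between -0.04 and 0.04 m); the robot touches nothing.
It fails at once if the lid is dropped or put anywhere other than on the mat (height (world z) of lid below 0.08 m and horizontal distance between lid and mat above 0.12 m).
It fails at once if a bystander is toppled or pushed about by more than 50 mm (distance of any of wax_tin, oil_bottle, mug, glue_bottle, mallet, bowl, sanding_block from where it was at the start of the episode above 0.05 m or angle between any of wax_tin, oil_bottle, mug, glue_bottle, bowl, sanding_block's own z axis and vertical above 0.5 rad).
Of finial_a, finial_b, finial_c only 2 to 3 are there at a start; the rules pass over those that are not, and their reading is None.
At some moment in a run one of finial_a, finial_b, finial_c may be knocked a few centimetres aside while the robot is not near it.
It also fails if it takes over 210 s, if anything falls off the work surface, if the arm or the gripper's body presses on something with over 40 N, if the wrist force passes 120 N, or if a joint passes its speed limit or range.

## Working session

There is one attempt and no reset: what is moved stays moved. The work goes in short steps, Python scripts to look and compute and a shell command to move; the robot and the scene stay as the last step left them, time stands still between calls to the robot, and variables do not carry over. Pictures are saved under pics/ and viewed, at most 14 in all, crops included, and the job is handed in when it is done.

```bash
mkdir -p pics; ls
cat > h.py <<'E'
import numpy as np, cv2
from workcell import get_obs, cams, ticket, boxes_of, ctrl
def snap(n,fn=None):
    p,d=cams.get_image(n)
    if fn: cv2.imwrite('pics/'+fn,p[:,:,::-1])
    return p,d
def world(n,u,v,z):
    c=cams.get_calibration(n);K,R,t=map(np.array,(c['mtx'],c['R'],c['t']));t=t.ravel()
    r=R.T@np.linalg.solve(K,[u,v,1]);o=-R.T@t
    return o+r*(z-o[2])/r[2]
def cloud(n,d):
    c=cams.get_calibration(n);K,R,t=map(np.array,(c['mtx'],c['R'],c['t']));t=t.ravel()
    v,u=np.mgrid[:384,:512]
    P=np.stack([(u-K[0,2])/K[0,0]*d,(v-K[1,2])/K[1,1]*d,d],-1)-t
    W=P@R; W[d==0]=np.nan
    return W
E
python3 - <<'E'
from h import *
o=get_obs();print(o)
for n in('top','scene'):
    snap(n,n+'0.png');c=cams.get_calibration(n);R=np.array(c['R']);print(n,-R.T@np.array(c['t']).ravel(),R.round(2).tolist(),c['mtx'])
E
```

```text
pics
{'t': 0.0, 'qpos': array([ 1.08501575e+00,  4.23823467e-01,  1.63067877e+00, -1.16237439e-05,
        1.08861683e+00, -1.90066677e-02]), 'qvel': array([ 8.06474543e-04,  4.64562493e-04, -2.83689554e-03, -9.25523217e-05,
       -1.20931892e-03, -2.22215867e-04]), 'joint_torque': array([-7.64376091e-05, -5.44623470e+01, -2.73661476e+01,  6.42986340e-02,
        2.26730708e-02, -1.47237884e-04]), 'ee_pos': array([280.97850105, 557.65647293, 221.91696694]), 'orientation': array([-7.26474322e-01, -3.05605985e+00,  2.32547083e-03]), 'ft_force': array([ 0.34020876, -0.67927489,  0.1828699 ]), 'moment': array([ 0.01888529,  0.01233461, -0.00772915]), 'grasp_force': 0.0, 'width': 87.77250267916875}
top [ 323.50773292   -3.94632204 1702.94099926] [[0.0, -1.0, 0.01], [-1.0, -0.0, -0.1], [0.1, -0.01, -1.0]] [[464.77195512   0.         249.056246  ]
 [  0.         464.77195512 184.25885872]
 [  0.           0.           1.        ]]
scene [1115.53576234 -687.12132337  952.99725401] [[0.71, 0.7, 0.01], [0.48, -0.48, -0.73], [-0.5, 0.53, -0.68]] [[369.52327656   0.         250.55339197]
 [  0.         369.52327656 190.32195798]
 [  0.           0.           1.        ]]
```

View pics/top0.png

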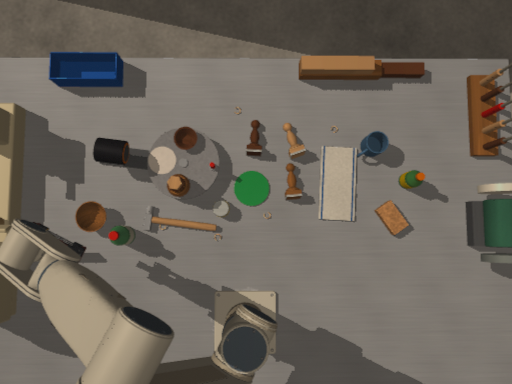

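View pics/scene0.png

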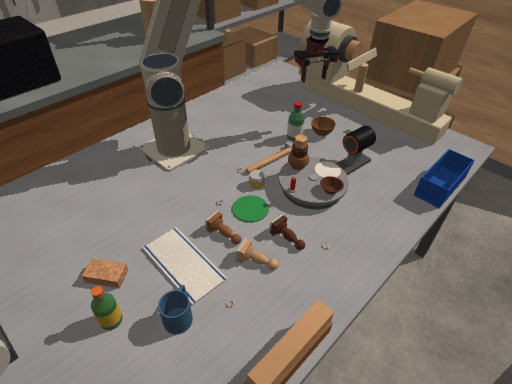

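Top view: lid/urn at (178,185), red handle (213,165), carousel centre about (185,163), mat (252,188), board (338,184). Finials: dark (255,137), pale (293,138), brown (292,181). Scene view confirms all three are lying.

```bash
cat >> h.py <<'E'
def sel(W,x0,x1,y0,y1,z0,z1):
    with np.errstate(invalid='ignore'):
        return (W[...,0]>x0)&(W[...,0]<x1)&(W[...,1]>y0)&(W[...,1]<y1)&(W[...,2]>z0)&(W[...,2]<z1)
E
python3 - <<'E'
from h import *
p,d=snap('top');W=cloud('top',d)
np.set_printoptions(suppress=True,precision=1)
cv2.imwrite('pics/crop0.png',cv2.resize(p[100:235,130:370,::-1],None,fx=3.3,fy=3.3,interpolation=cv2.INTER_CUBIC))
for n in ['lid','urn_neck','handle','carousel','mat','board','finial_a','wax_tin','mug','oil_bottle','mallet','glue_bottle','bowl']:
    for b in boxes_of('top',n)[:4]:
        u,v=b['centre'];w=W[int(v),int(u)];print(n,round(b['score'],2),np.array(b['centre']),w)
hs=cv2.cvtColor(p,cv2.COLOR_RGB2HSV)
g=(hs[...,0]>50)&(hs[...,0]<75)&(hs[...,1]>150);m=np.zeros_like(g);m[150:220,230:275]=1;g&=m
v,u=np.nonzero(g);print('mat',u.min(),u.max(),v.min(),v.max(),world('top',(u.min()+u.max())/2,(v.min()+v.max())/2,6))
r=((hs[...,0]<6)|(hs[...,0]>174))&(hs[...,1]>180)&(hs[...,2]>120);r[:,:200]=0;r[:,225:]=0;r[:150]=0;r[180:]=0
v,u=np.nonzero(r);print('handle',len(u),world('top',u.mean(),v.mean(),104),W[r].mean(0))
c=W[178,185];
for z0,z1 in((165,190),(140,165),(115,150)):
    s=sel(W,c[0]-150,c[0]+150,c[1]-150,c[1]+150,z0,z1);print(z0,s.sum(),np.median(W[s],0),W[s].min(0),W[s].max(0))
s=np.zeros(g.shape,bool);s[140:228,316:360]=1
hb=s&(W[...,2]>6)&(W[...,2]<16);v,u=np.nonzero(hb);print('board',cv2.minAreaRect(W[hb][:,:2].astype(np.float32)))
# finials
for n,(a,b,e,f) in dict(dark=(115,158,242,266),pale=(118,158,281,308),brown=(158,201,282,304)).items():
    m=np.zeros(g.shape,bool);m[a:b,e:f]=1;m&=W[...,2]>8;P=W[m];print(n,m.sum(),P.mean(0),cv2.minAreaRect(P[:,:2].astype(np.float32)))
E
```

```text
lid 0.61 [178.5 184. ] [475.1 219.3 179.6]
urn_neck 0.73 [186.4 159.9] [577.9 210.7  51.8]
handle 0.9 [185.9 162.6] [566.9 214.1  52.5]
handle 0.33 [374.9 145.2] [ 638.6 -479.4    4.3]
carousel 0.84 [184.4 165.8] [556.4 217.8  50.3]
mat 0.77 [251.1 187.9] [482.  -22.9   1.6]
mat 0.49 [334.6 184.3] [ 492.1 -326.3   13.8]
mat 0.29 [185.  162.8] [566.9 214.1  52.5]
board 0.7 [335.  181.3] [ 503.6 -331.     9.8]
board 0.31 [392.6 217.6] [ 371.2 -529.    33.9]
finial_a 0.95 [293.7 144.1] [ 637.  -175.9   30.5]
finial_a 0.65 [252.9 143.2] [639.  -26.2  38.1]
finial_a 0.6 [292.4 187.2] [ 478.3 -169.7   41.9]
mug 0.73 [374.1 142.6] [ 649.3 -478.7    7.6]
mug 0.62 [223.2 206.4] [409.7  77.4  45.7]
oil_bottle 0.77 [123.2 236.8] [304.3 409.5 125.4]
mallet 0.7 [170.6 222.8] [353.2 269.   22.4]
glue_bottle 0.67 [411.4 175.6] [ 514.1 -575.4  109.5]
bowl 0.71 [ 93.  212.6] [389.7 552.5   4.9]
mat 235 268 171 204 [479.7 -24.7   6. ]
handle 13 [551.1 114.9 104. ] [550.9 114.8 105.7]
165 150 [478.5 229.9 181.2] [458.2 209.1 166.8] [501.9 252.7 188.1]
140 77 [470.7 216.2 151.5] [454.  203.  143.5] [508.9 257.3 164.5]
115 58 [467.1 211.1 143.5] [446.9 200.9 115.1] [508.9 257.3 149.9]
board ((495.96044921875, -340.77105712890625), (159.2240753173828, 321.8006591796875), 89.0654067993164)
dark 369 [649.3 -35.   39.4] ((672.1034545898438, -26.076797485351562), (155.57041931152344, 72.51717376708984), 9.171707153320312)
pale 380 [ 643.2 -176.9   39.4] ((663.3472900390625, -179.2435760498047), (150.16249084472656, 90.04603576660156), 0.5607380867004395)
brown 385 [ 491.6 -171.1   39. ] ((512.6769409179688, -177.02877807617188), (73.91293334960938, 152.5541229248047), 89.59737396240234)
```

View pics/crop0.png

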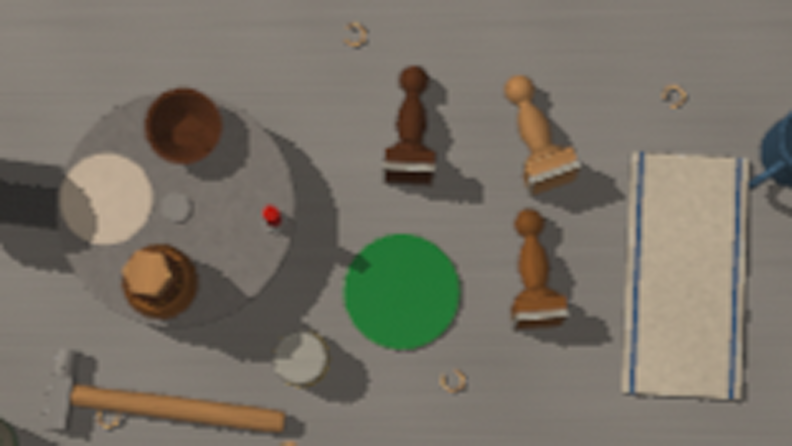

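Crop (scale 3.3, offset 130,100): handle (271,215), hub (176,208), mat (402,291), board corners (633,152),(750,157),(743,400),(625,394). Balls: dark (413,77), pale (519,87), brown (528,221). Feet: dark (410,167), pale (553,170), brown (540,309). Lid hex is around (150,272).

Run:
```python
from h import *
np.set_printoptions(suppress=True,precision=1)
p,d=snap('top');W=cloud('top',d)
f=lambda u,v,z:world('top',u/3.3+130-.35,v/3.3+100-.35,z)
print('hub',f(176,208,60),W[163,183]);print('mat',f(402,291,6))
B=np.array([f(*c,10) for c in((633,152),(750,157),(743,400),(625,394))]);print('board',B.mean(0),B[:,:2])
for n,a,b in(('dark',(413,77),(410,167)),('pale',(519,87),(553,170)),('brown',(528,221),(540,309))):
    A=f(*a,25);C=f(*b,45);print(n,A,C,'axis ang',np.degrees(np.arctan2(*(A-C)[1::-1])))
print('dryer max z',np.nanmax(W[130:170,85:135,2]),'carousel bowl',np.nanmax(W[120:148,172:198,2]))
# hex: depth mask at hex top and colour
s=sel(W,420,540,170,290,173,190);P=W[s];v,u=np.nonzero(s)
P=np.array([world('top',a,b,181.5) for a,b in zip(u,v)]);c=P.mean(0);print('hex',s.sum(),c,P.min(0),P.max(0))
# hex angle: best IoU over centre, angle from pixel mask
best=[]
V=np.array([[world('top',a,b,181.5)[:2] for a in range(166,194)] for b in range(170,200)]);M=s[170:200,166:194]
for th in np.radians(np.arange(0,60,3)):
  for dx in np.arange(-6,7,2):
    for dy in np.arange(-6,7,2):
      q=V-(c[:2]+[dx,dy]);ins=np.ones(M.shape,bool)
      for k in range(3): ins&=abs(q@[np.cos(th+k*np.pi/3),np.sin(th+k*np.pi/3)])<21
      best.append(((ins&M).sum()/(ins|M).sum(),np.degrees(th),*(c[:2]+[dx,dy])))
for b in sorted(best)[::-1][:6]:print(np.array(b).round(2))
cv2.imwrite('pics/hex.png',cv2.resize(p[165:205,160:200,::-1],None,fx=14,fy=14,interpolation=cv2.INTER_CUBIC))
```

```text
hub [563.4 220.2  60. ] [563.7 221.5  50.1]
mat [478.5 -24.6   6. ]
board [ 496.5 -342.1   10. ] [[ 634.6 -283.2]
 [ 629.2 -414.3]
 [ 357.8 -400.4]
 [ 364.3 -270.3]]
dark [716.1 -36.7  25. ] [611.2 -32.9  45. ] axis ang -2.0562433803831213
pale [ 705.  -154.7   25. ] [ 608.1 -189.5   45. ] axis ang 19.710439372518398
brown [ 554.5 -163.5   25. ] [ 455.4 -173.8   45. ] axis ang 5.949552472309898
dryer max z 169.68783150615138 carousel bowl 87.95743993474373
hex 146 [480.1 231.1 181.5] [458.4 209.2 181.5] [501.3 252.1 181.5]
[  0.9  48.  480.1 231.1]
[  0.9  54.  480.1 231.1]
[  0.9  51.  480.1 231.1]
[  0.9  45.  480.1 231.1]
[  0.9  57.  480.1 231.1]
[  0.9  42.  480.1 231.1]
```

View pics/hex.png

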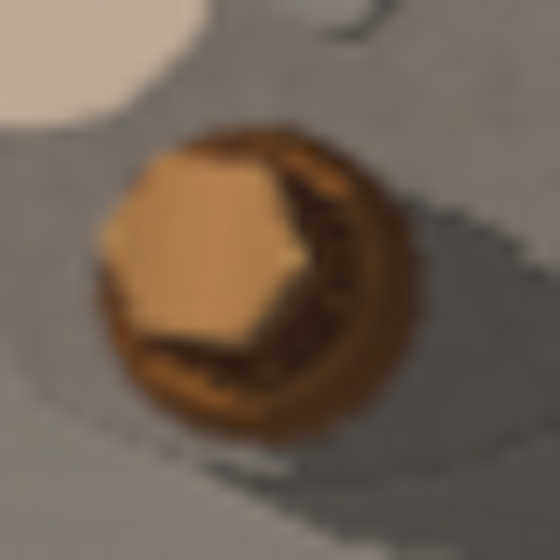

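Hex vertices in the crop give a flat normal near 53° (mod 60); lid centre about (480,231). I'll go above it with the closing axis at −67°.

```bash
python3 -m creep '[0.02,-0.033,0,-0.12,0.04,-0.065,0,-0.24,0.06,-0.098,0,-0.36,0.08,-0.131,0,-0.48,0.1,-0.164,0,-0.6,0.12,-0.196,0,-0.72,0.14,-0.229,0,-0.84,0.16,-0.262,0,-0.96,0.18,-0.294,0,-1.08,0.199,-0.327,0,-1.2]' 1
python3 -m creep '[0,0,0,-0.12,0,0,0,-0.24,0,0,0,-0.36,0,0,0,-0.48,0,0,0,-0.6,0,0,0,-0.72,0,0,0,-0.84,0,0,0,-0.96,0,0,0,-1.074,0,0,0,-1.074]'
```

```text
t: 1.68
ee_pos: [481.2, 229.6, 223.0]
orientation: [2.331, 2.105, 0.001]
ft_force: [-0.4, 1.5, -0.7]
width: 87.7
grasp_force: 0.0
t: 2.52
ee_pos: [480.3, 231.1, 222.8]
orientation: [-3.08, -0.619, -0.0]
ft_force: [0.9, 0.8, -0.0]
width: 87.6
grasp_force: 0.0
```

```bash
python3 -m creep '[0,0,-0.02,0,0,0,-0.04,0,0,0,-0.055,0,0,0,-0.062,0,0,0,-0.066,0,0,0,-0.066,0,0,0,-0.066,0]'
python3 -m creep '[0,0,0,0,0,0,0,0,0,0,0,0,0,0,0,0,0,0,0,0,0,0,0,0,0,0,0,0,0,0,0,0]' 0
```

```text
t: 3.1
ee_pos: [480.7, 231.3, 157.2]
orientation: [-3.078, -0.627, -0.001]
ft_force: [0.1, 0.1, 0.5]
width: 87.5
grasp_force: 0.0
t: 3.77
ee_pos: [480.2, 231.2, 156.7]
orientation: [-3.079, -0.625, 0.0]
ft_force: [0.0, 0.7, 1.1]
width: 41.8
grasp_force: 30.0
```

Gripped squarely (41.8 mm). First half-turn.

```bash
cat >/dev/null; python3 -m creep '[0,0,0.0002,0.12,0,0,0.0003,0.24,0,0,0.0005,0.36,0,0,0.0007,0.48,0,0,0.0009,0.6,0,0,0.001,0.72,0,0,0.0012,0.84,0,0,0.0014,0.96,0,0,0.0015,1.08,0,0,0.0017,1.2]'
python3 -m creep '[0,0,0.0002,0.12,0,0,0.0003,0.24,0,0,0.0005,0.36,0,0,0.0007,0.48,0,0,0.0009,0.6,0,0,0.001,0.72,0,0,0.0012,0.84,0,0,0.0014,0.96,0,0,0.0015,1.08,0,0,0.0017,1.2]'
python3 -m creep '[0,0,0.0002,0.12,0,0,0.0003,0.24,0,0,0.0005,0.36,0,0,0.0007,0.48,0,0,0.0009,0.6,0,0,0.0011,0.742,0,0,0.0011,0.742,0,0,0.0011,0.742]'
```

```text
t: 4.6
ee_pos: [480.5, 231.2, 158.5]
orientation: [2.181, 2.261, 0.001]
ft_force: [-0.1, 0.4, -0.7]
width: 41.8
grasp_force: 30.0
t: 5.43
ee_pos: [481.0, 231.4, 160.3]
orientation: [0.523, 3.096, 0.001]
ft_force: [3.5, 0.5, -1.2]
width: 42.0
grasp_force: 30.0
t: 6.1
ee_pos: [481.1, 231.4, 161.4]
orientation: [-0.622, 3.078, 0.001]
ft_force: [3.1, 0.2, -0.5]
width: 42.0
grasp_force: 30.0
```

```bash
python3 -m creep '[0,0,0,0,0,0,0,0,0,0,0,0,0,0,0,0,0,0,0,0,0,0,0,-0.12,0,0,0,-0.24,0,0,0,-0.36,0,0,0,-0.48,0,0,0,-0.6]' 0.85
python3 -m creep '[0,0,0,-0.12,0,0,0,-0.24,0,0,0,-0.36,0,0,0,-0.48,0,0,0,-0.6,0,0,0,-0.72,0,0,0,-0.84,0,0,0,-0.96,0,0,0,-1.08,0,0,0,-1.2]'
python3 -m creep '[0,0,0,-0.12,0,0,0,-0.24,0,0,0,-0.36,0,0,0,-0.48,0,0,0,-0.6,0,0,0,-0.72,0,0,0,-0.84,0,0,0,-0.96,0,0,0,-1.08,0,0,0,-1.2]'
python3 -m creep '[0,0,0,-0.12,0,0,0,-0.142,0,0,0,-0.142,0,0,0,-0.142]'
python3 -m creep '[0,0,0,0,0,0,0,0,0,0,0,0,0,0,0,0,0,0,0,0,0,0,0,0,0,0,0,0]' 0
```

```text
t: 6.93
ee_pos: [480.1, 231.1, 161.1]
orientation: [-0.322, -3.125, 0.0]
ft_force: [0.3, -0.1, -0.5]
width: 74.2
grasp_force: 0.0
t: 7.77
ee_pos: [480.1, 231.1, 161.1]
orientation: [-2.03, -2.397, 0.001]
ft_force: [0.9, 0.3, 0.4]
width: 74.7
grasp_force: 0.0
t: 8.6
ee_pos: [480.1, 231.1, 161.1]
orientation: [3.029, 0.832, -0.001]
ft_force: [-0.2, 0.1, -0.4]
width: 74.9
grasp_force: 0.0
t: 8.93
ee_pos: [480.2, 231.1, 161.2]
orientation: [-3.078, -0.63, 0.0]
ft_force: [0.2, 0.2, -1.1]
width: 74.4
grasp_force: 0.0
t: 9.52
ee_pos: [480.3, 231.1, 161.2]
orientation: [-3.079, -0.626, -0.0]
ft_force: [0.5, 0.1, -0.6]
width: 42.2
grasp_force: 29.9
```

```bash
python3 -m creep '[0,0,0.0002,0.12,0,0,0.0003,0.24,0,0,0.0005,0.36,0,0,0.0007,0.48,0,0,0.0009,0.6,0,0,0.001,0.72,0,0,0.0012,0.84,0,0,0.0014,0.96,0,0,0.0015,1.08,0,0,0.0017,1.2]'
python3 -m creep '[0,0,0.0002,0.12,0,0,0.0003,0.24,0,0,0.0005,0.36,0,0,0.0007,0.48,0,0,0.0009,0.6,0,0,0.001,0.72,0,0,0.0012,0.84,0,0,0.0014,0.96,0,0,0.0015,1.08,0,0,0.0017,1.2]'
python3 -m creep '[0,0,0.0002,0.12,0,0,0.0003,0.24,0,0,0.0005,0.36,0,0,0.0007,0.48,0,0,0.0009,0.6,0,0,0.0011,0.742,0,0,0.0011,0.742,0,0,0.0011,0.742]'
```

```text
t: 10.35
ee_pos: [480.8, 231.3, 163.0]
orientation: [2.181, 2.261, 0.002]
ft_force: [1.3, 0.7, -0.4]
width: 42.1
grasp_force: 29.8
t: 11.18
ee_pos: [480.8, 231.4, 164.8]
orientation: [0.523, 3.097, 0.001]
ft_force: [0.7, -0.3, -0.1]
width: 41.7
grasp_force: 29.8
t: 11.85
ee_pos: [480.4, 231.3, 165.8]
orientation: [-0.622, 3.079, 0.0]
ft_force: [0.4, 0.5, 0.1]
width: 41.6
grasp_force: 29.9
```

```bash
python3 -m creep '[0,0,0,0,0,0,0,0,0,0,0,0,0,0,0,0,0,0,0,0,0,0,0,-0.12,0,0,0,-0.24,0,0,0,-0.36,0,0,0,-0.48,0,0,0,-0.6]' 0.85
python3 -m creep '[0,0,0,-0.12,0,0,0,-0.24,0,0,0,-0.36,0,0,0,-0.48,0,0,0,-0.6,0,0,0,-0.72,0,0,0,-0.84,0,0,0,-0.96,0,0,0,-1.08,0,0,0,-1.2]'
python3 -m creep '[0,0,0,-0.12,0,0,0,-0.24,0,0,0,-0.36,0,0,0,-0.48,0,0,0,-0.6,0,0,0,-0.72,0,0,0,-0.84,0,0,0,-0.96,0,0,0,-1.08,0,0,0,-1.2]'
python3 -m creep '[0,0,0,-0.12,0,0,0,-0.142,0,0,0,-0.142,0,0,0,-0.142]'
python3 -m creep '[0,0,0,0,0,0,0,0,0,0,0,0,0,0,0,0,0,0,0,0,0,0,0,0,0,0,0,0]' 0
```

```text
t: 12.68
ee_pos: [480.2, 231.1, 165.6]
orientation: [-0.322, -3.125, 0.0]
ft_force: [-0.5, -0.1, -1.0]
width: 74.5
grasp_force: 0.0
t: 13.52
ee_pos: [480.2, 231.1, 165.6]
orientation: [-2.03, -2.398, 0.0]
ft_force: [-1.0, 0.7, 0.4]
width: 74.6
grasp_force: 0.0
t: 14.35
ee_pos: [480.2, 231.1, 165.7]
orientation: [-3.029, -0.832, 0.0]
ft_force: [0.2, -0.2, -0.4]
width: 74.5
grasp_force: 0.0
t: 14.68
ee_pos: [480.2, 231.1, 165.6]
orientation: [3.078, 0.63, -0.0]
ft_force: [0.0, -1.0, -0.0]
width: 74.5
grasp_force: 0.0
t: 15.27
ee_pos: [480.2, 231.1, 165.7]
orientation: [-3.079, -0.626, 0.0]
ft_force: [0.4, -0.1, -0.0]
width: 42.0
grasp_force: 29.9
```

```bash
python3 -m creep '[0,0,0.0002,0.12,0,0,0.0003,0.24,0,0,0.0005,0.36,0,0,0.0007,0.48,0,0,0.0009,0.6,0,0,0.001,0.72,0,0,0.0012,0.84,0,0,0.0014,0.96,0,0,0.0015,1.08,0,0,0.0017,1.2]'
python3 -m creep '[0,0,0.0002,0.12,0,0,0.0003,0.24,0,0,0.0005,0.36,0,0,0.0007,0.48,0,0,0.0009,0.6,0,0,0.001,0.72,0,0,0.0012,0.84,0,0,0.0014,0.96,0,0,0.0015,1.08,0,0,0.0017,1.2]'
python3 -m creep '[0,0,0.0002,0.12,0,0,0.0003,0.24,0,0,0.0005,0.36,0,0,0.0007,0.48,0,0,0.0009,0.6,0,0,0.0011,0.742,0,0,0.0011,0.742,0,0,0.0011,0.742]'
```

```text
t: 16.1
ee_pos: [480.5, 231.2, 167.5]
orientation: [2.181, 2.261, 0.001]
ft_force: [0.7, 0.1, -0.2]
width: 41.9
grasp_force: 29.9
t: 16.93
ee_pos: [480.5, 231.3, 169.2]
orientation: [0.523, 3.097, 0.001]
ft_force: [0.8, -0.4, -1.5]
width: 41.9
grasp_force: 29.9
t: 17.6
ee_pos: [480.4, 231.3, 170.3]
orientation: [-0.622, 3.079, 0.0]
ft_force: [0.7, 1.0, 0.6]
width: 42.0
grasp_force: 29.9
```

```bash
python3 -m creep '[0,0,0,0,0,0,0,0,0,0,0,0,0,0,0,0,0,0,0,0,0,0,0,-0.12,0,0,0,-0.24,0,0,0,-0.36,0,0,0,-0.48,0,0,0,-0.6]' 0.85
python3 -m creep '[0,0,0,-0.12,0,0,0,-0.24,0,0,0,-0.36,0,0,0,-0.48,0,0,0,-0.6,0,0,0,-0.72,0,0,0,-0.84,0,0,0,-0.96,0,0,0,-1.08,0,0,0,-1.2]'
python3 -m creep '[0,0,0,-0.12,0,0,0,-0.24,0,0,0,-0.36,0,0,0,-0.48,0,0,0,-0.6,0,0,0,-0.72,0,0,0,-0.84,0,0,0,-0.96,0,0,0,-1.08,0,0,0,-1.2]'
python3 -m creep '[0,0,0,-0.12,0,0,0,-0.142,0,0,0,-0.142,0,0,0,-0.142]'
python3 -m creep '[0,0,0,0,0,0,0,0,0,0,0,0,0,0,0,0,0,0,0,0,0,0,0,0,0,0,0,0]' 0
```

```text
t: 18.43
ee_pos: [480.2, 231.1, 170.1]
orientation: [-0.322, -3.125, 0.0]
ft_force: [-0.3, -0.7, 0.7]
width: 74.5
grasp_force: 0.0
t: 19.27
ee_pos: [480.2, 231.1, 170.2]
orientation: [-2.03, -2.398, 0.0]
ft_force: [-0.6, -0.0, 0.9]
width: 74.3
grasp_force: 0.0
t: 20.1
ee_pos: [480.2, 231.1, 170.1]
orientation: [3.029, 0.832, -0.0]
ft_force: [0.2, 0.3, -0.8]
width: 74.7
grasp_force: 0.0
t: 20.43
ee_pos: [480.2, 231.1, 170.2]
orientation: [3.078, 0.63, -0.0]
ft_force: [-0.8, 1.1, 0.1]
width: 74.9
grasp_force: 0.0
t: 21.02
ee_pos: [480.3, 231.2, 170.2]
orientation: [-3.079, -0.626, -0.0]
ft_force: [0.4, -0.0, -0.3]
width: 42.3
grasp_force: 29.8
```

```bash
python3 -m creep '[0,0,0.0002,0.12,0,0,0.0003,0.24,0,0,0.0005,0.36,0,0,0.0007,0.48,0,0,0.0009,0.6,0,0,0.001,0.72,0,0,0.0012,0.84,0,0,0.0014,0.96,0,0,0.0015,1.08,0,0,0.0017,1.2]'
python3 -m creep '[0,0,0.0002,0.12,0,0,0.0003,0.24,0,0,0.0005,0.36,0,0,0.0007,0.48,0,0,0.0009,0.6,0,0,0.001,0.72,0,0,0.0012,0.84,0,0,0.0014,0.96,0,0,0.0015,1.08,0,0,0.0017,1.2]'
python3 -m creep '[0,0,0.0002,0.12,0,0,0.0003,0.24,0,0,0.0005,0.36,0,0,0.0007,0.48,0,0,0.0009,0.6,0,0,0.001,0.72,0,0,0.0012,0.84,0,0,0.0014,0.96,0,0,0.0016,1.08,0,0,0.0018,1.2]'
python3 -m creep '[0,0,0.0005,0.05,0,0,0.001,0.1,0,0,0.0015,0.1,0,0,0.002,0.1,0,0,0.003,0.1,0,0,0.003,0.1]'
```

```text
t: 21.85
ee_pos: [480.7, 231.2, 172.0]
orientation: [2.181, 2.261, 0.001]
ft_force: [0.8, -0.2, -0.8]
width: 41.9
grasp_force: 29.8
t: 22.68
ee_pos: [480.7, 231.4, 173.8]
orientation: [0.523, 3.097, 0.001]
ft_force: [1.1, -0.1, 0.7]
width: 41.9
grasp_force: 29.8
t: 23.52
ee_pos: [480.3, 231.3, 175.5]
orientation: [-1.317, 2.852, 0.0]
ft_force: [-0.9, 0.1, -0.5]
width: 42.2
grasp_force: 29.8
t: 24.02
ee_pos: [480.3, 231.2, 178.5]
orientation: [-1.448, 2.788, 0.0]
ft_force: [0.7, 0.2, -0.2]
width: 42.0
grasp_force: 29.8
```

```bash
python3 -m creep '[0,0,0.01,0,0,0,0.02,0,0,0,0.03,0,0,0,0.04,0,0,0,0.045,0,0,0,0.045,0]'
python3 -m creep '[0,-0.018,0,-0.11,0,-0.036,0,-0.22,0,-0.055,0,-0.33,0,-0.073,0,-0.44,0,-0.091,0,-0.55,0,-0.11,0,-0.66,0,-0.128,0,-0.77,0,-0.146,0,-0.88,0,-0.165,0,-0.99,0,-0.183,0,-1.1]'
python3 -m creep '[0,-0.018,0,-0.11,0,-0.036,0,-0.22,0,-0.055,0,-0.33,0,-0.073,0,-0.44,-0.001,-0.073,-0.03,-0.44,-0.001,-0.073,-0.06,-0.44,-0.001,-0.073,-0.09,-0.44,-0.001,-0.073,-0.12,-0.44,-0.001,-0.073,-0.14,-0.44,-0.001,-0.073,-0.15,-0.44]'
python3 -m creep '[0,0,-0.005,0,0,0,-0.01,0,0,0,-0.014,0,0,0,-0.017,0,0,0,-0.019,0,0,0,-0.021,0,0,0,-0.021,0,0,0,-0.021,0]'
```

```text
t: 24.52
ee_pos: [481.1, 231.5, 225.4]
orientation: [-1.448, 2.784, -0.0]
ft_force: [-0.9, -0.4, -1.6]
width: 41.9
grasp_force: 29.8
t: 25.35
ee_pos: [479.9, 47.1, 223.2]
orientation: [-0.23, -3.133, 0.0]
ft_force: [0.4, -0.9, -0.9]
width: 42.0
grasp_force: 29.8
t: 26.18
ee_pos: [477.4, -24.8, 70.8]
orientation: [-0.899, -3.006, 0.001]
ft_force: [-0.0, 0.1, -0.5]
width: 42.2
grasp_force: 29.8
t: 26.85
ee_pos: [479.4, -24.9, 52.6]
orientation: [0.899, 3.01, 0.0]
ft_force: [0.4, 0.0, -0.6]
width: 42.2
grasp_force: 29.8
```

```bash
python3 -m creep '[0,0,-0.001,0,0,0,-0.0015,0,0,0,-0.002,0,0,0,-0.002,0]'
```

```text
t: 27.18
ee_pos: [480.0, -25.1, 51.5]
orientation: [0.899, 3.008, 0.0]
ft_force: [-2.0, -0.7, 12.1]
width: 42.1
grasp_force: 29.9
```

```bash
python3 -m creep '[0,0,0,0,0,0,0,0,0,0,0,0,0,0,0,0,0,0,0,0,0,0,0.02,0,0,0,0.06,0,0,0,0.1,0,0,0,0.13,0,0,0,0.13,0]' 0.9
python3 -m creep '[0.007,0.014,0,-0.11,0.014,0.028,0,-0.22,0.021,0.042,0,-0.33,0.028,0.056,0,-0.44,0.035,0.07,0,-0.55,0.042,0.084,0,-0.66,0.049,0.098,0,-0.77,0.056,0.112,0,-0.88,0.063,0.126,0,-0.99,0.071,0.14,0,-1.105]'
python3 - <<'E'
from h import *
np.set_printoptions(suppress=True,precision=1)
p,d=snap('top','t2.png');snap('scene','s2.png');W=cloud('top',d)
cv2.imwrite('pics/crop2.png',np.vstack([cv2.resize(p[100:235,130:370,::-1],(640,360),interpolation=cv2.INTER_CUBIC)]))
s=sel(W,430,530,-80,30,60,100);print(s.sum(),W[s].mean(0))
E
```

```text
t: 28.02
ee_pos: [482.8, -25.1, 185.9]
orientation: [0.897, 3.001, 0.003]
ft_force: [1.1, -0.5, 1.0]
width: 79.1
grasp_force: 0.0
t: 28.85
ee_pos: [549.9, 115.8, 179.3]
orientation: [-2.35, -2.083, 0.002]
ft_force: [0.3, 0.1, 0.8]
width: 79.0
grasp_force: 0.0
130 [478.  -26.8  75.9]
```

View pics/s2.png

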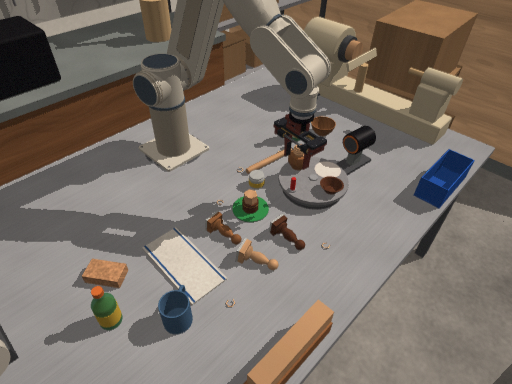

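View pics/crop2.png

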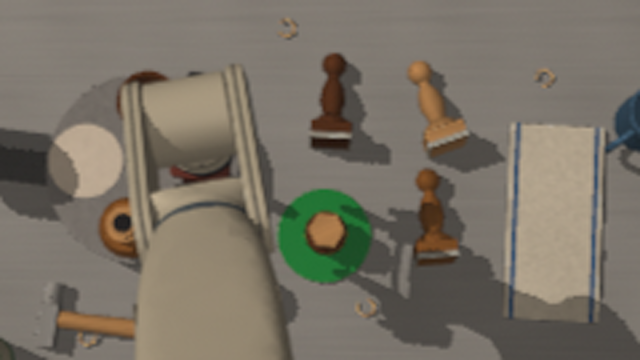

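Scene: lid stands on the mat at (251,203), centred; top crop confirms it, with the open urn at (122,225). Now the handle.

```bash
python3 -m creep '[0,0,-0.03,0,0,0,-0.06,0,0,0,-0.08,0,0,0,-0.1,0,0,0,-0.108,0,0,0,-0.112,0,0,0,-0.112,0]' 0.6
python3 -m creep '[0,0,0,0,0,0,0,0,0,0,0,0,0,0,0,0,0,0,0,0,0,0,0,0,0,0,0,0,0,0,0,0,0,0,0,0]' 0
python3 - <<'E'
import numpy as np
A=np.array([563,221.]);H=np.array([551,115.]);r=H-A;r*=108/np.hypot(*r);
for k in range(1,16):
    a=-1.571*k/15;R=np.array([[np.cos(a),-np.sin(a)],[np.sin(a),np.cos(a)]])
    print(k,((R@r-r)/1000).round(4),round(a,3))
E
```

```text
t: 29.53
ee_pos: [549.6, 114.7, 67.7]
orientation: [-2.344, -2.091, 0.002]
ft_force: [0.0, 0.4, -0.2]
width: 52.8
grasp_force: 0.0
t: 30.28
ee_pos: [550.8, 115.2, 68.9]
orientation: [2.345, 2.09, 0.002]
ft_force: [0.5, -0.3, 4.8]
width: 17.5
grasp_force: 30.0
1 [-0.0112  0.0019] -0.105
2 [-0.022   0.0049] -0.209
3 [-0.0326  0.009 ] -0.314
4 [-0.0426  0.0142] -0.419
5 [-0.052   0.0205] -0.524
6 [-0.0608  0.0276] -0.628
7 [-0.0687  0.0357] -0.733
8 [-0.0757  0.0445] -0.838
9 [-0.0818  0.0541] -0.943
10 [-0.0869  0.0642] -1.047
11 [-0.0908  0.0748] -1.152
12 [-0.0937  0.0857] -1.257
13 [-0.0953  0.0969] -1.362
14 [-0.0958  0.1082] -1.466
15 [-0.0952  0.1195] -1.571
```

```bash
python3 -m creep '[-0.0112,0.0019,0,-0.105,-0.022,0.0049,0,-0.209,-0.0326,0.009,0,-0.314,-0.0426,0.0142,0,-0.419,-0.052,0.0205,0,-0.524]'
python3 - <<'E'
from workcell import get_obs
o=get_obs();print(o['ft_force'],o['ee_pos'])
E
```

```text
t: 30.7
ee_pos: [500.7, 135.8, 68.9]
orientation: [2.808, 1.404, 0.008]
ft_force: [10.2, -1.0, -3.2]
width: 17.6
grasp_force: 30.0
[10.215763   -0.95326635 -3.24634545] [500.74805797 135.75708003  68.93881883]
```

```bash
python3 -m creep '[-0.0088,0.0071,0,-0.105,-0.0167,0.0152,0,-0.209,-0.0237,0.024,0,-0.314,-0.0298,0.0336,0,-0.419,-0.0349,0.0437,0,-0.524]'
python3 -m creep '[-0.0039,0.0106,0,-0.104,-0.0068,0.0215,0,-0.209,-0.0084,0.0327,0,-0.314,-0.0089,0.044,0,-0.418,-0.0083,0.0553,0,-0.523,-0.0083,0.0553,0,-0.523,-0.0083,0.0553,0,-0.523,-0.0083,0.0553,0,-0.523]'
```

```text
t: 31.12
ee_pos: [465.4, 181.2, 68.9]
orientation: [-3.077, -0.627, -0.008]
ft_force: [5.8, 9.7, -4.6]
width: 17.4
grasp_force: 30.0
t: 31.78
ee_pos: [457.9, 235.8, 69.0]
orientation: [-3.134, 0.179, -0.008]
ft_force: [8.0, 0.1, -2.2]
width: 17.8
grasp_force: 30.0
```

```bash
python3 -m creep '[0,0,0,0,0,0,0,0,0,0,0,0,0,0,0,0,0,0,0.03,0,0,0,0.07,0,0,0,0.11,0,0,0,0.15,0,0,0,0.17,0,0,0,0.17,0]' 0.7
python3 -m creep '[-0.006,-0.024,0,0.01,-0.012,-0.048,0,0.02,-0.018,-0.072,0,0.03,-0.024,-0.096,0,0.04,-0.03,-0.12,0,0.06,-0.036,-0.144,0,0.08,-0.042,-0.168,0,0.1,-0.048,-0.19,0,0.12,-0.054,-0.21,0,0.14,-0.06,-0.236,0,0.15]'
cat >> h.py <<'E'
def finials():
    p,d=snap('top');W=cloud('top',d)
    for b in boxes_of('top','finial_a'):
        if b['score']<.3: continue
        u,v=map(int,b['centre'])
        m=np.zeros(d.shape,bool);m[max(v-30,0):v+30,max(u-18,0):u+19]=1;m&=(W[...,2]>9)&(W[...,2]<140)
        n,l,st,ce=cv2.connectedComponentsWithStats(m.astype(np.uint8));
        k=l[v,u] or 1+np.argmax(st[1:,4]);P=W[l==k];print(b,np.array(st[k]),P.mean(0).round(1),'zmax',P[:,2].max().round(1))
    return p,d,W
E
python3 - <<'E'
from h import *
np.set_printoptions(suppress=True,precision=1)
p,d,W=finials()
cv2.imwrite('pics/crop3.png',cv2.resize(p[100:235,130:370,::-1],None,fx=3.3,fy=3.3,interpolation=cv2.INTER_CUBIC))
E
```

```text
t: 32.62
ee_pos: [457.4, 235.8, 243.4]
orientation: [-3.132, 0.181, -0.012]
ft_force: [0.9, 0.5, 0.2]
width: 61.3
grasp_force: 0.0
t: 33.45
ee_pos: [393.6, -1.9, 237.3]
orientation: [-3.141, -0.057, 0.003]
ft_force: [0.8, -1.4, -0.9]
width: 61.3
grasp_force: 0.0
{'centre': [290.9, 186.8], 'score': 0.94} [285 163  18  38 367] [ 488.9 -170.9   40.7] zmax 68.1
{'centre': [289.2, 143.7], 'score': 0.63} [282 123  25  37 372] [ 640.6 -176.6   40. ] zmax 66.7
{'centre': [255.6, 142.6], 'score': 0.54} [247 120  16  37 360] [648.2 -35.5  40. ] zmax 69.6
```

View pics/crop3.png

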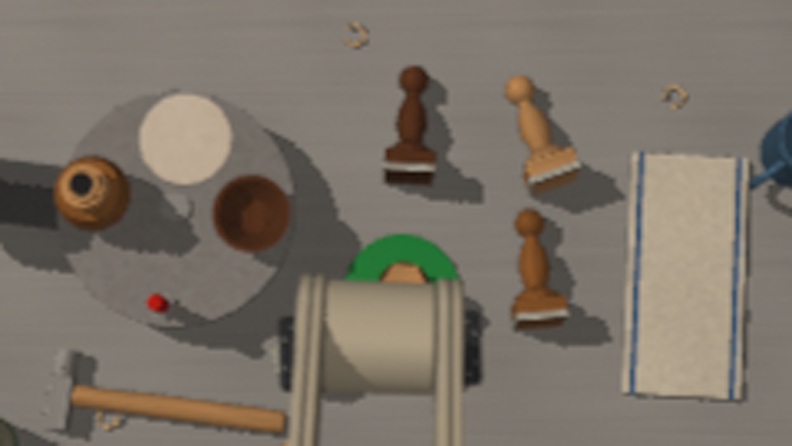

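Carousel turned one click: open urn at (92,192) faces the dryer. The balls haven't moved: brown (528,220), pale (519,87), dark (413,77). Going over the brown one.

```bash
python3 -m creep '[0.02,-0.02,0,0.03,0.04,-0.041,0,0.068,0.06,-0.062,0,0.068,0.08,-0.082,0,0.068,0.1,-0.103,0,0.068,0.12,-0.123,0,0.068,0.14,-0.144,0,0.068,0.159,-0.164,0,0.068,0.159,-0.164,0,0.068,0.159,-0.164,0,0.068]' 0.75
python3 -m creep '[0,0,-0.03,0,0,0,-0.07,0,0,0,-0.11,0,0,0,-0.15,0,0,0,-0.18,0,0,0,-0.18,0,0,0,-0.18,0]'
```

```text
t: 34.38
ee_pos: [554.1, -165.2, 236.8]
orientation: [-3.136, -0.16, 0.003]
ft_force: [-0.5, 0.6, 0.1]
width: 65.7
grasp_force: 0.0
t: 34.97
ee_pos: [552.1, -163.8, 57.2]
orientation: [-3.136, -0.162, 0.007]
ft_force: [0.2, 0.6, 0.0]
width: 65.4
grasp_force: 0.0
```

```bash
python3 -m creep '[0,0,-0.02,0,0.001,0,-0.04,0,0.001,0,-0.048,0,0.001,0,-0.053,0,0.001,0,-0.053,0,0.001,0,-0.053,0]'
```

```text
t: 35.47
ee_pos: [555.8, -165.5, 6.8]
orientation: [3.137, 0.161, 0.003]
ft_force: [-0.2, 0.0, -0.1]
width: 65.9
grasp_force: 0.0
```

```bash
python3 -m creep '[0,0,-0.002,0,0,0,-0.004,0,0,0,-0.004,0]'
python3 -m creep '[0,0,0,0,0,0,0,0,0,0,0,0,0,0,0,0,0,0,0,0,0,0,0,0,0,0,0,0,0,0,0,0]' 0.375
```

```text
t: 35.72
ee_pos: [555.2, -165.4, 1.7]
orientation: [3.137, 0.161, 0.001]
ft_force: [0.2, 0.4, 0.2]
width: 65.6
grasp_force: 0.0
t: 36.38
ee_pos: [555.1, -165.4, 1.4]
orientation: [-3.137, -0.161, -0.0]
ft_force: [-0.1, -0.3, 0.6]
width: 32.9
grasp_force: 11.6
```

```bash
python3 -m creep '[0,0,0,0,0,0,0,0,0,0,0,0]' 0.382
python3 -m creep '[0,0,0.005,0,0,0,0.015,0,0,0,0.03,0,0,0,0.045,0,0,0,0.06,0,0,0,0.075,0,0,0,0.09,0,0,0,0.105,0,0,0,0.12,0,0,0,0.135,0]'
python3 -m creep '[0,0,0.01,0,0,0,0.01,0,0,0,0.01,0,0,0,0.01,0,0,0,0.01,0,0,0,0.01,0]'
python3 - <<'E'
from h import *
p,d=snap('scene');cv2.imwrite('pics/s3.png',cv2.resize(p[130:300,120:330,::-1],None,fx=3,fy=3,interpolation=cv2.INTER_CUBIC))
E
```

```text
t: 36.63
ee_pos: [555.1, -165.4, 1.4]
orientation: [-3.137, -0.161, -0.0]
ft_force: [0.5, 0.6, 0.5]
width: 33.4
grasp_force: 2.9
t: 37.47
ee_pos: [554.9, -165.3, 137.9]
orientation: [3.137, 0.161, 0.001]
ft_force: [0.8, 0.1, -1.7]
width: 33.9
grasp_force: 2.8
t: 37.97
ee_pos: [554.5, -165.2, 145.4]
orientation: [-3.137, -0.161, 0.002]
ft_force: [0.2, -0.2, -2.5]
width: 33.4
grasp_force: 2.8
```

View pics/s3.png

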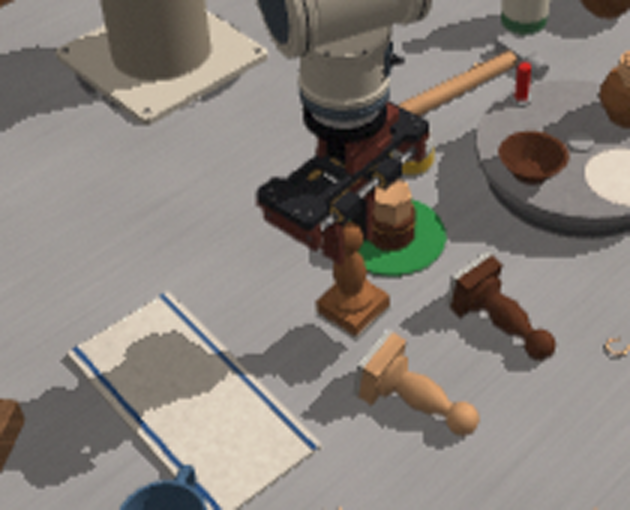

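The brown finial hangs upright at (352,280) in the crop. Carrying it to the near slot on the board.

```bash
python3 -m creep '[-0.002,-0.003,0,0,-0.006,-0.008,0,0,-0.012,-0.015,0,0,-0.02,-0.025,0,0,-0.029,-0.036,0,0,-0.038,-0.048,0,0,-0.047,-0.059,0,0,-0.056,-0.07,0,0,-0.065,-0.081,0,0,-0.074,-0.093,0,0]'
python3 -m creep '[-0.009,-0.011,0,0,-0.018,-0.022,0,0,-0.027,-0.034,0,0,-0.036,-0.045,0,0,-0.045,-0.056,0,0,-0.052,-0.065,0,0,-0.058,-0.073,0,0,-0.062,-0.078,0,0,-0.064,-0.08,0,0,-0.064,-0.08,0,0]'
python3 -m creep '[0,0,0,0,0,0,-0.003,0,0,0,-0.009,0,0,0,-0.015,0,0,0,-0.021,0,0,0,-0.025,0,0,0,-0.029,0,0,0,-0.031,0,0,0,-0.032,0,0,0,-0.032,0]'
```

```text
t: 38.85
ee_pos: [479.7, -259.6, 146.5]
orientation: [-3.137, -0.161, 0.0]
ft_force: [0.6, 0.7, -2.6]
width: 33.5
grasp_force: 2.8
t: 39.68
ee_pos: [416.6, -338.7, 146.4]
orientation: [-3.137, -0.16, 0.0]
ft_force: [-0.2, -0.0, -1.8]
width: 33.9
grasp_force: 2.8
t: 40.52
ee_pos: [417.0, -338.3, 114.1]
orientation: [-3.137, -0.161, 0.0]
ft_force: [-0.2, -0.2, -0.8]
width: 33.4
grasp_force: 2.8
```

```bash
python3 -m creep '[0,0,-0.001,0,0,0,-0.002,0,0,0,-0.003,0,0,0,-0.004,0,0,0,-0.005,0,0,0,-0.006,0,0,0,-0.007,0,0,0,-0.008,0,0,0,-0.008,0]'
```

```text
t: 41.27
ee_pos: [417.0, -338.3, 106.2]
orientation: [-3.137, -0.161, 0.0]
ft_force: [-0.1, 0.6, 3.4]
width: 33.4
grasp_force: 2.9
```

```bash
python3 -m creep '[0,0,0,0,0,0,0,0,0,0,0,0,0,0,0,0,0,0,0.005,0,0,0,0.02,0,0,0,0.05,0,0,0,0.08,0,0,0,0.1,0,0,0,0.1,0]' 0.75
python3 -m creep '[0.029,0.018,0,0.03,0.058,0.036,0,0.06,0.087,0.054,0,0.09,0.116,0.073,0,0.12,0.145,0.092,0,0.15,0.174,0.11,0,0.18,0.203,0.128,0,0.21,0.232,0.146,0,0.24,0.261,0.165,0,0.24,0.29,0.183,0,0.24]'
python3 - <<'E'
from h import *
p,d,W=finials()
s=sel(W,370,470,-390,-290,60,150);print(s.sum(),W[s].mean(0),W[s].max(0))
E
```

```text
t: 42.1
ee_pos: [419.1, -340.2, 211.1]
orientation: [3.132, 0.161, 0.009]
ft_force: [-0.0, 0.1, -0.0]
width: 65.8
grasp_force: 0.0
t: 42.93
ee_pos: [707.8, -154.0, 205.2]
orientation: [-3.095, -0.536, 0.002]
ft_force: [0.9, -0.5, 1.1]
width: 65.9
grasp_force: 0.0
{'centre': [253.7, 143.0], 'score': 0.71} [247 120  16  37 362] [648.4 -35.5  39.4] zmax 70.6
{'centre': [339.5, 204.9], 'score': 0.53} [ 321  174   35   47 1022] [ 443.6 -339.4   26.9] zmax 139.1
111 [ 413.47673912 -333.16270834  119.17111864] [ 429.78381698 -319.94796559  148.13020609]
```

Run:
```python
from h import *
p,d=snap('scene');W=cloud('scene',d)
s=sel(W,560,760,-240,-110,8,70);P=W[s];r=cv2.minAreaRect(P[:,:2].astype(np.float32));print(s.sum(),P.mean(0),P.min(0),P.max(0),r)
t=sel(W,680,760,-240,-110,10,40);print(t.sum(),W[t].mean(0),W[t].min(0),W[t].max(0))
```

```text
557 [ 660.7640105  -185.9164179    36.94152526] [ 605.45317902 -217.30270558    8.86040705] [ 733.75203838 -152.8299978    61.30717772] ((671.5997924804688, -179.72991943359375), (126.1455307006836, 59.342769622802734), 8.424076080322266)
171 [ 708.40563226 -174.08049818   26.33607536] [ 680.13445356 -189.4874271    11.23983948] [ 733.75203838 -152.8299978    38.09548473]
```

The pale finial seems to have shifted, so I'll back off and look again.

```bash
python3 -m creep '[-0.03,0.015,0,0,-0.06,0.03,0,0,-0.09,0.045,0,0,-0.12,0.06,0,0,-0.15,0.075,0,0,-0.18,0.09,0,0,-0.2,0.105,0,0,-0.2,0.105,0,0]'
python3 - <<'E'
from h import *
p,d,W=finials()
cv2.imwrite('pics/crop4.png',cv2.resize(p[100:235,230:380,::-1],None,fx=4,fy=4,interpolation=cv2.INTER_CUBIC))
E
```

```text
t: 43.75
ee_pos: [501.1, -49.2, 205.5]
orientation: [-3.094, -0.536, 0.007]
ft_force: [-0.0, 0.6, 0.1]
width: 66.1
grasp_force: 0.0
{'centre': [339.0, 206.4], 'score': 0.72} [321 176  35  45 947] [ 437.5 -337.9   28. ] zmax 139.6
{'centre': [293.6, 139.5], 'score': 0.69} [286 119  20  37 357] [ 653.  -179.9   40.6] zmax 66.5
{'centre': [253.5, 133.6], 'score': 0.45} [250 119  10  25 185] [681.9 -37.1  32.3] zmax 48.1
```

View pics/crop4.png

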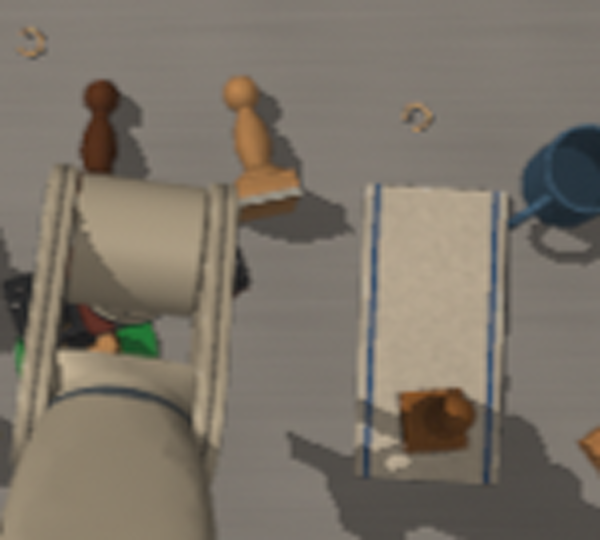

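Pale has moved: its ball is at (241,91) and foot at (268,193) in the crop. Brown stands at (435,420).

Run:
```python
from h import *
f=lambda u,v,z:world('top',u/4+230-.35,v/4+100-.35,z)
A=f(241,91,17);C=f(268,190,45);print(A,C,np.degrees(np.arctan2(*(A-C)[1::-1])));A=f(100,96,17);C=f(98,155,26);print(A,np.degrees(np.arctan2(*(A-C)[1::-1])))
```

```text
[ 720.46211037 -166.56688786   17.        ] [ 622.77962228 -187.52386823   45.        ] 12.108786794830488
[715.51237176 -36.25296341  17.        ] -2.060917872191097
```

```bash
python3 -m creep '[0.027,-0.015,0,-0.07,0.054,-0.03,0,-0.134,0.081,-0.045,0,-0.134,0.108,-0.06,0,-0.134,0.135,-0.075,0,-0.134,0.162,-0.09,0,-0.134,0.19,-0.105,0,-0.134,0.213,-0.116,0,-0.134,0.213,-0.116,0,-0.134]' 0.75
python3 -m creep '[0,0,-0.03,0,0,0,-0.06,0,0,0,-0.09,0,0,0,-0.12,0,0,0,-0.15,0,0,0,-0.17,0,0,0,-0.185,0,0,0,-0.195,0,0,0,-0.195,0,0,0,-0.195,0]'
```

```text
t: 44.6
ee_pos: [723.8, -170.1, 205.3]
orientation: [3.123, 0.324, 0.004]
ft_force: [-0.9, -0.2, 0.8]
width: 65.6
grasp_force: 0.0
t: 45.43
ee_pos: [720.3, -166.7, 11.6]
orientation: [3.124, 0.327, 0.0]
ft_force: [-0.7, -0.6, 0.6]
width: 65.7
grasp_force: 0.0
```

```bash
python3 -m creep '[0,0,-0.004,0,0,0,-0.008,0,0,0,-0.01,0,0,0,-0.01,0]'
python3 -m creep '[0,0,0,0,0,0,0,0,0,0,0,0,0,0,0,0,0,0,0,0,0,0,0,0,0,0,0,0,0,0,0,0]' 0.382
```

```text
t: 45.77
ee_pos: [720.1, -166.4, 1.5]
orientation: [3.124, 0.327, 0.0]
ft_force: [0.4, -0.4, 0.1]
width: 65.5
grasp_force: 0.0
t: 46.43
ee_pos: [720.1, -166.3, 1.4]
orientation: [-3.124, -0.327, -0.0]
ft_force: [-1.0, 0.4, 0.8]
width: 33.7
grasp_force: 2.8
```

```bash
python3 -m creep '[0,0,0.005,0,0,0,0.015,0,0,0,0.03,0,0,0,0.045,0,0,0,0.06,0,0,0,0.075,0,0,0,0.09,0,0,0,0.105,0,0,0,0.12,0,0,0,0.135,0]'
python3 -m creep '[0,0,0.01,0,0,0,0.01,0,0,0,0.01,0,0,0,0.01,0,0,0,0.01,0,0,0,0.01,0]'
python3 - <<'E'
from h import *
p,d=snap('scene');W=cloud('scene',d)
s=sel(W,640,800,-240,-100,8,160);P=W[s];print(s.sum(),P.min(0),P.max(0))
for a in range(10,100,15):
  t=sel(W,640,800,-240,-100,a,a+15);print(a,t.sum(),W[t].mean(0) if t.any() else'')
E
```

```text
t: 47.27
ee_pos: [720.3, -166.3, 138.1]
orientation: [3.124, 0.327, 0.001]
ft_force: [0.3, -0.4, -1.6]
width: 33.5
grasp_force: 2.8
t: 47.77
ee_pos: [719.3, -166.2, 145.0]
orientation: [-3.124, -0.327, 0.003]
ft_force: [-0.3, -0.1, -2.3]
width: 33.6
grasp_force: 2.8
476 [ 683.99042108 -200.68481993   37.2528191 ] [ 745.37281874 -135.28363924  159.47123907]
10 0 
25 1 [ 690.41892545 -198.63455198   37.2528191 ]
40 73 [ 725.70558372 -184.93901172   47.56768878]
55 159 [ 721.50167598 -179.04436805   63.20989795]
70 108 [ 718.98567346 -175.65115133   75.34627931]
85 17 [ 722.56384413 -177.87373768   94.69728573]
```

Hanging upright; carrying it to the far slot.

```bash
python3 -m creep '[-0.002,-0.003,0,-0.01,-0.006,-0.008,0,-0.02,-0.012,-0.015,0,-0.03,-0.02,-0.025,0,-0.04,-0.029,-0.036,0,-0.05,-0.038,-0.048,0,-0.06,-0.047,-0.059,0,-0.07,-0.056,-0.07,0,-0.08,-0.065,-0.081,0,-0.09,-0.074,-0.093,0,-0.1]'
python3 -m creep '[-0.01,-0.012,0,-0.01,-0.02,-0.024,0,-0.02,-0.03,-0.037,0,-0.03,-0.04,-0.049,0,-0.04,-0.05,-0.061,0,-0.05,-0.058,-0.071,0,-0.06,-0.064,-0.08,0,-0.07,-0.068,-0.085,0,-0.08,-0.07,-0.087,0,-0.08,-0.07,-0.087,0,-0.08]'
python3 -m creep '[0,0,0,0,0,0,-0.003,0,0,0,-0.009,0,0,0,-0.015,0,0,0,-0.021,0,0,0,-0.025,0,0,0,-0.029,0,0,0,-0.031,0,0,0,-0.032,0,0,0,-0.032,0]'
python3 -m creep '[0,0,-0.001,0,0,0,-0.002,0,0,0,-0.003,0,0,0,-0.004,0,0,0,-0.005,0,0,0,-0.006,0,0,0,-0.007,0,0,0,-0.008,0,0,0,-0.008,0]'
```

```text
t: 48.65
ee_pos: [645.1, -260.7, 146.6]
orientation: [3.137, 0.169, 0.001]
ft_force: [0.0, 0.2, -1.6]
width: 33.4
grasp_force: 2.8
t: 49.48
ee_pos: [575.7, -346.7, 146.3]
orientation: [-3.141, -0.044, 0.0]
ft_force: [-0.5, -0.2, -1.5]
width: 33.5
grasp_force: 2.8
t: 50.32
ee_pos: [576.1, -346.4, 114.4]
orientation: [3.141, 0.045, 0.0]
ft_force: [-0.4, 0.5, 0.9]
width: 33.7
grasp_force: 2.8
t: 51.07
ee_pos: [576.0, -346.3, 106.1]
orientation: [-3.141, -0.045, 0.0]
ft_force: [1.2, 1.1, 2.8]
width: 33.6
grasp_force: 2.8
```

```bash
python3 -m creep '[0,0,0,0,0,0,0,0,0,0,0,0,0,0,0,0,0,0,0.005,0,0,0,0.02,0,0,0,0.05,0,0,0,0.08,0,0,0,0.1,0,0,0,0.1,0]' 0.75
python3 -m creep '[-0.008,0.022,0,0,-0.016,0.044,0,0,-0.024,0.066,0,0,-0.032,0.088,0,0,-0.04,0.11,0,0,-0.05,0.132,0,0,-0.06,0.154,0,0,-0.07,0.176,0,0,-0.076,0.196,0,0,-0.076,0.196,0,0]'
python3 - <<'E'
from h import *
p,d,W=finials()
cv2.imwrite('pics/crop5.png',cv2.resize(p[100:235,230:380,::-1],None,fx=4,fy=4,interpolation=cv2.INTER_CUBIC))
E
```

```text
t: 51.9
ee_pos: [578.5, -347.9, 212.1]
orientation: [3.137, 0.045, 0.011]
ft_force: [0.3, -0.2, 0.0]
width: 66.1
grasp_force: 0.0
t: 52.73
ee_pos: [497.9, -147.5, 205.7]
orientation: [-3.14, -0.048, 0.004]
ft_force: [-0.5, -0.3, -0.3]
width: 66.0
grasp_force: 0.0
{'centre': [252.4, 146.1], 'score': 0.8} [247 120  16  37 359] [648.9 -35.1  40.2] zmax 65.8
{'centre': [335.6, 207.2], 'score': 0.59} [319 177  35  44 888] [ 434.2 -335.    28.4] zmax 139.5
{'centre': [341.3, 162.8], 'score': 0.53} [323 146  37  46 892] [ 550.6 -349.9   29.3] zmax 139.7
```

View pics/crop5.png

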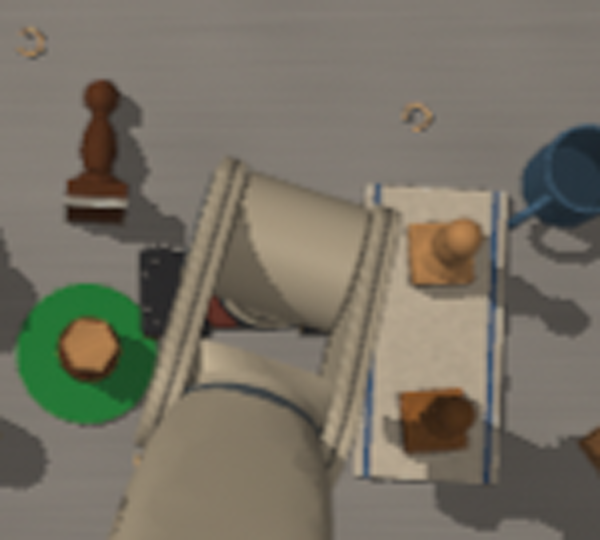

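Both placed finials stand on the board. Dark is unchanged, ball at (100,97), i.e. about (716,−36.5).

```bash
python3 -m creep '[0.027,0.015,0,-0.04,0.054,0.03,0,-0.07,0.081,0.045,0,-0.07,0.108,0.06,0,-0.07,0.135,0.075,0,-0.07,0.162,0.09,0,-0.07,0.19,0.103,0,-0.07,0.216,0.1135,0,-0.07,0.216,0.1135,0,-0.07]' 0.75
python3 -m creep '[0,0,-0.03,0,0,0,-0.06,0,0,0,-0.09,0,0,0,-0.12,0,0,0,-0.15,0,0,0,-0.17,0,0,0,-0.185,0,0,0,-0.195,0,0,0,-0.195,0,0,0,-0.195,0]'
python3 -m creep '[0,0,-0.004,0,0,0,-0.008,0,0,0,-0.0095,0,0,0,-0.0095,0]'
python3 - <<'E'
from h import *
p,d=snap('scene');W=cloud('scene',d)
t=sel(W,680,760,-100,20,8,40);print(t.sum(),W[t].mean(0),W[t].min(0),W[t].max(0))
E
```

```text
t: 53.58
ee_pos: [720.6, -36.0, 205.7]
orientation: [-3.141, 0.063, -0.005]
ft_force: [-1.3, 0.4, 0.4]
width: 65.8
grasp_force: 0.0
t: 54.42
ee_pos: [716.4, -37.4, 11.6]
orientation: [3.141, -0.065, 0.001]
ft_force: [0.3, 0.3, -0.2]
width: 65.9
grasp_force: 0.0
t: 54.75
ee_pos: [716.1, -36.8, 2.1]
orientation: [-3.141, 0.065, -0.001]
ft_force: [-0.8, 0.6, 0.5]
width: 65.6
grasp_force: 0.0
97 [722.2923136  -37.31771382  21.58304495] [703.46346851 -80.52204868   8.08023576] [730.78965441   4.66453776  39.86490082]
```

```bash
python3 -m creep '[0,0,0,0,0,0,0,0,0,0,0,0,0,0,0,0,0,0,0,0,0,0,0,0,0,0,0,0,0,0,0,0]' 0.382
python3 -m creep '[0,0,0.005,0,0,0,0.015,0,0,0,0.03,0,0,0,0.045,0,0,0,0.06,0,0,0,0.075,0,0,0,0.09,0,0,0,0.105,0,0,0,0.12,0,0,0,0.135,0]'
python3 -m creep '[0,0,0.01,0,0,0,0.01,0,0,0,0.01,0,0,0,0.01,0,0,0,0.01,0,0,0,0.01,0]'
python3 - <<'E'
from h import *
p,d=snap('scene');W=cloud('scene',d)
for a in range(10,100,15):
  t=sel(W,640,800,-110,40,a,a+15);print(a,t.sum(),W[t].mean(0) if t.any() else'')
E
```

```text
t: 55.47
ee_pos: [716.1, -36.9, 1.9]
orientation: [3.141, -0.065, 0.0]
ft_force: [0.5, -0.1, -1.0]
width: 33.9
grasp_force: 2.8
t: 56.3
ee_pos: [716.3, -36.9, 138.7]
orientation: [3.141, -0.065, 0.002]
ft_force: [-0.3, -0.1, -0.6]
width: 33.8
grasp_force: 2.8
t: 56.8
ee_pos: [715.3, -36.8, 145.6]
orientation: [-3.141, 0.065, 0.003]
ft_force: [-0.0, 0.3, -1.9]
width: 33.9
grasp_force: 2.8
10 0 
25 1 [737.03039196 -38.12848722  39.66808805]
40 68 [722.20905438 -52.96808771  48.27075461]
55 142 [718.1779528  -50.79218924  64.1677783 ]
70 93 [715.970042   -45.40501868  76.26953445]
85 21 [717.2251122  -47.07211798  91.91892881]
```

```bash
python3 -m creep '[-0.003,-0.002,0,0,-0.009,-0.007,0,0,-0.018,-0.013,0,0,-0.03,-0.022,0,0,-0.042,-0.031,0,0,-0.054,-0.04,0,0,-0.066,-0.049,0,0,-0.078,-0.058,0,0,-0.09,-0.067,0,0,-0.102,-0.076,0,0]'
python3 -m creep '[-0.012,-0.009,0,0,-0.024,-0.018,0,0,-0.036,-0.027,0,0,-0.048,-0.036,0,0,-0.06,-0.045,0,0,-0.072,-0.054,0,0,-0.084,-0.064,0,0,-0.096,-0.073,0,0,-0.105,-0.082,0,0,-0.112,-0.091,0,0]'
python3 -m creep '[-0.004,-0.011,0,0,-0.006,-0.023,0,0,-0.006,-0.036,0,0,-0.006,-0.049,0,0,-0.006,-0.062,0,0,-0.006,-0.075,0,0,-0.006,-0.088,0,0,-0.006,-0.1,0,0,-0.006,-0.112,0,0,-0.006,-0.122,0,0]'
python3 -m creep '[0,-0.007,0,0,0,-0.012,0,0,0,-0.015,0,0,0,-0.016,0,0,0,-0.016,0,0,0,-0.016,0,0,0,-0.016,0,0]'
```

```text
t: 57.68
ee_pos: [612.6, -113.8, 147.0]
orientation: [3.141, -0.065, -0.0]
ft_force: [-0.0, -0.3, -1.7]
width: 33.7
grasp_force: 2.8
t: 58.52
ee_pos: [500.7, -204.7, 146.9]
orientation: [-3.141, 0.065, 0.001]
ft_force: [-0.3, -0.4, -2.1]
width: 33.6
grasp_force: 2.8
t: 59.35
ee_pos: [496.1, -327.3, 146.8]
orientation: [3.141, -0.065, 0.0]
ft_force: [0.1, 0.3, -1.6]
width: 33.5
grasp_force: 2.8
t: 59.93
ee_pos: [496.0, -341.4, 146.9]
orientation: [-3.141, 0.064, 0.0]
ft_force: [-0.1, -0.4, -1.7]
width: 33.7
grasp_force: 2.8
```

Lower, release, lift, and back off to the mid-side clear of everything.

```bash
python3 -m creep '[0,0,0,0,0,0,-0.003,0,0,0,-0.009,0,0,0,-0.015,0,0,0,-0.021,0,0,0,-0.025,0,0,0,-0.029,0,0,0,-0.031,0,0,0,-0.032,0,0,0,-0.032,0]'
python3 -m creep '[0,0,-0.001,0,0,0,-0.002,0,0,0,-0.003,0,0,0,-0.004,0,0,0,-0.005,0,0,0,-0.006,0,0,0,-0.007,0,0,0,-0.008,0,0,0,-0.008,0]'
python3 -m creep '[0,0,0,0,0,0,0,0,0,0,0,0,0,0,0,0,0,0,0.005,0,0,0,0.02,0,0,0,0.05,0,0,0,0.08,0,0,0,0.11,0,0,0,0.11,0]' 0.75
python3 -m creep '[0,0.025,0,0,0,0.05,0,0,0,0.075,0,0,0,0.1,0,0,0,0.125,0,0,0,0.15,0,0,0,0.17,0,0,0,0.19,0,0,0,0.2,0,0,0,0.2,0,0]'
python3 - <<'E'
from h import *
p,d,W=finials()
q,_=snap('scene')
a=cv2.resize(p[100:235,130:370,::-1],(640,360));b=cv2.resize(q[100:330,80:400,::-1],(330,237))
cv2.imwrite('pics/end_top.png',a);cv2.imwrite('pics/end_sc.png',cv2.resize(q[110:330,100:380,::-1],None,fx=2.5,fy=2.5,interpolation=cv2.INTER_CUBIC))
E
```

```text
t: 60.77
ee_pos: [496.2, -341.9, 115.0]
orientation: [3.141, -0.065, 0.0]
ft_force: [0.1, 0.4, 0.0]
width: 33.8
grasp_force: 2.8
t: 61.52
ee_pos: [496.1, -341.9, 106.7]
orientation: [3.141, -0.065, 0.0]
ft_force: [0.8, 0.3, 2.1]
width: 33.6
grasp_force: 2.9
t: 62.35
ee_pos: [498.9, -343.9, 223.5]
orientation: [3.135, -0.065, 0.013]
ft_force: [2.2, -0.9, 0.5]
width: 66.0
grasp_force: 0.0
t: 63.18
ee_pos: [495.7, -140.4, 216.8]
orientation: [-3.141, 0.061, 0.001]
ft_force: [-0.2, 0.1, -1.1]
width: 65.9
grasp_force: 0.0
{'centre': [338.9, 204.3], 'score': 0.8} [ 320  174   36   47 1150] [ 444.3 -335.2   37.7] zmax 139.9
{'centre': [338.3, 164.5], 'score': 0.63} [ 321  146   36   48 1056] [ 535.  -343.7   39.8] zmax 139.9
{'centre': [338.6, 184.1], 'score': 0.61} [ 320  154   37   60 1457] [ 485.8 -338.8   42.1] zmax 139.9
{'centre': [393.1, 216.9], 'score': 0.47} [376 200  33  35 612] [ 369.5 -527.9   33.4] zmax 44.1
```

View pics/end_top.png

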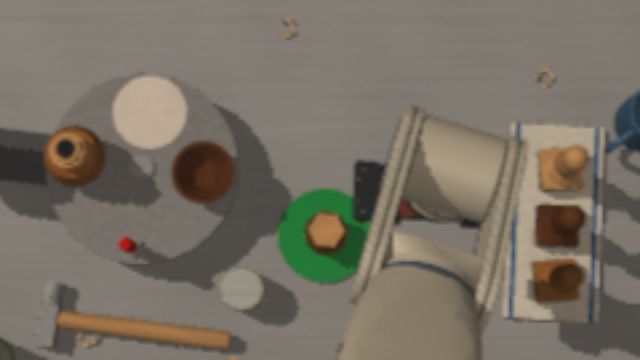

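View pics/end_sc.png

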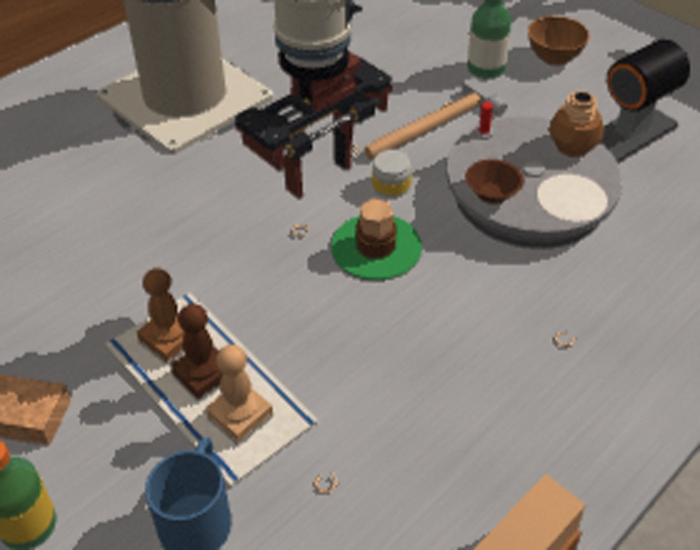

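All three finials stand on the board, the lid is on the mat, the open urn faces the dryer, and the arm is clear. Handing in.

```bash
python3 -c "
from workcell import ticket;print(ticket.close_job())"
```

```text
the job is handed in; nothing more can be done
None
```

The job is handed in, though it returned no verdict: the last pictures show the lid upright on the mat, the carousel one click clockwise with the open urn facing the dryer, and all three finials standing on the board.

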